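Turn the model railway turntable to the fuel tank track and lock it

ROBOT

A 6-joint arm with a two-finger parallel gripper is mounted at the origin on the work surface. World frame = base frame: x ahead of the robot, y to its left, z up, the work surface at z = 0. Lengths are in mm, angles in rad, forces in N, time in s.
With the tool pointing down it reaches from about 275 to 750 mm from the base axis. Payload 10.2 kg.
Tool frame: the origin (TCP) lies midway between the tips of the shut fingers; the grasp point (between the pads) lies 19 mm behind it; z points along the fingers, y is the line along which they close (so a half turn about z gives the same grasp; the last joint's range is limited). The gripper opens to 85 mm and grips with 20 to 120 N. Pads are 22 mm wide; open, the fingers measure 114 mm over their backs; the gripper's body (76 mm by 85 mm) begins 54 mm behind the grasp point. The pads swing forward as they close: fully open they stand 13 mm farther back than shut.
Start: joints at [0.982, 0.313, 1.498, -0, 1.331, -0.223], TCP at [187.804, 490.266, 231.294] pointing down, gripper open.
Joint ranges: [-2.94, 2.94], [-0.97, 2.17], [0.19, 2.56], [-1.23, 4.37], [0.02, 3.11], [-2.88, 2.88]. Speed limits (rad/s): [2.39, 2.39, 3.01, 3.14, 3.14, 3.14].

INTERFACE

Orientations are given as a unit quaternion [w, x, y, z].
In Python, from rig import ctrl gives the robot as it stands.
- The arm moves only by the tool arm_command, never from a script. Its argument "increments" is a list of rows, each an object with "dr": the turn, a rotation vector about the tool's x, y, z in units of pi/4 rad (1.0 is pi/4 rad), a list of three; "offset": the shift along the tool's x, y, z in units of 120 mm (1.0 is 120 mm), a list of three; "hand": the opening, from -1 (shut) to 1 (fully open). A call has 1 to 8 rows; each row shifts and turns the commanded pose from where the row before left it, along the tool's axes as they then stand; what a row does not reach is not made up. A row lasts 1/10 s, in which the tool goes at most 50 mm and 8.59 degrees, less where a joint would pass 70% of its speed; a pose out of reach is approached as far as the arm can. A call with a number of a shift or a turn outside -1 to 1 is refused whole. A call with a gripper value outside its range is refused whole. The fingers move at their own pace and stop on an object; "grip_force" is the grip in N (left out, the last holds). Time passes only in rows, so rows that do not move let the fingers close. It gives the time, the measured TCP pose, the force, the opening and the grip force at its end, in the units of the state.
- ctrl.sense(): the state, without advancing time (a new reading comes with each control period).
- ctrl.capture(name): name is "scene" or "top" or "wrist"; returns the picture (384x512x3 uint8, red, green, blue); there is no depth.
- ctrl.camera_info(name): a dict with "K" (3x3 intrinsics, pixels), "R" (3x3) and "t" (3): a world point X has camera coordinates R X + t. Camera axes: x right, y down, z forward; pixel columns grow to the right and rows downward; lengths in mm; the calibration is good to about 2 mm. The wrist camera is an equidistant fisheye: a pixel r from the principal point sees the ray r / f radians off the axis. A picture is of the moment at which its call begins: read the wrist's pose just before it. camera_info takes no time and is no camera call; for the wrist camera it gives the pose at the moment of the call.
- ctrl.finish_job(): hands the job in; it is judged then, once.
The state is a dict: "time_s": time; "joints": joint angles; "dq": joint speeds; "tau": joint torques, N m; "eef_pos": TCP position; "ee_rot": TCP orientation; "force": force on the tool from outside, world axes, zero at the start; "wrist_torque": the same for the moment, N m; "grip_width": opening from 0.0 (shut) to 1.0 (fully open); "grip_force": force on a finger pad.
Only numpy, scipy, OpenCV 4.12 (cv2) and the standard library are available. Lean on these libraries where they do the work, as an engineer would, in place of code of your own. Each camera call takes 0.05 s, during which the arm holds its last target. There are 200 camera calls.

TASK

With a fingertip, push the turntable bridge round until the end with the little cabin points at the fuel tank (the low, wide round one) and its rails run straight on into that tank's track. Then push the locking lever beside the turntable fully over, away from the robot, and leave the bridge lined up. Do not push on the cabin; the locomotive must ride along on the bridge without being pushed or lifted, and the cars and everything else on the layout stay where they are.

Things in the scene. Friction and masses are not known exactly. Their poses are not given: they have to be found in the camera images.
- pit: Fixed round brick turntable pit. Origin: its centre on the layout surface (z = 0), also the bridge's pivot. Inner radius 133 mm, floor at z = 6 mm, wall 10 mm thick, rim at 30 mm. Three stub tracks (beds 48 mm wide, 30 mm high, rails to 34 mm) run straight out from the rim at -0.95, 0.1 and 0.9 rad about z from its x axis, to a low wooden stop 225 mm from the centre.
- bridge: Grey steel slab in the pit, 240 long (x), 90 wide, z = 8 to 30 mm, rails along its middle. Origin: the pivot at its middle, at z = 0; x runs along it to the cabin end. Turns either way without stops; friction 0.07 N m (under 1 N at the ends) holds it where left, no coasting. The pit is open beside it: a fingertip fits down there and can push either long side near either end.
- cabin_end (a point): Point at the cabin end of the bridge: middle of the end, at the top of the rails, 120 mm from the pivot along the bridge's x axis.
- cabin: White operator's cabin with a flat roof, 38 x 22 x 50 mm over the roof, fixed on the bridge at one end beside the rails (100 mm along x, 29 mm along y from the pivot); it turns with the bridge. Origin: middle of its underside on the deck. Its roof stays 5 mm inside the bridge's long side. Fragile, not to be pushed on.
- loco: Small red diesel shunter model, 100 x 34 x 45 mm, loose, standing on the rails about the middle of the bridge (within 12 mm), along it. Origin: underside middle, at rail-top height (34 mm above the layout); z up. It rides round with the bridge when that is turned gently.
- tank: Fuel tank: the low, wide, upright round tank of bare metal with a slightly domed top, 72 mm across and 64 mm high, fixed just past the end of one of the three stub tracks, on that track's centre line, 258 mm from the pivot. Origin: middle of its underside. Which track it stands at varies.
- silo: Sand silo: slim, tall bare-metal cylinder with a pointed top, 36 mm across and 112 mm high, fixed past the end of another stub track. Origin: middle of its underside.
- well: Low round brick well with a flat dark wooden cover, 60 mm across and 22 mm high, fixed past the end of the remaining stub track. Origin: middle of its underside.
- lock (a joint): Angle of the locking lever in rad: 0 leaning fully towards the base's -x side, 1.0 thrown fully over to its +x side, 0.5 upright. Starts between 0 and 0.15. It stays where it is left (friction 0.06 N m, under 1 N at the ball).
- lock_base: Grey base block of the locking lever, 70 (x) x 50 (y) x 25 mm, fixed on the layout at the robot's right. Origin: middle of its underside; z up. The lever turns about an axis along the base's y, 22 mm above the origin; it is thrown towards the base's +x, roughly away from the robot.
- lock_tip (a point): Centre of the black ball, 26 mm across, at the end of the lever; 80 mm from the lever's axis on a 10 mm rod. At either end of the throw it is 92 mm above the layout and 38 mm before or beyond the axis; upright it is 102 mm above the layout.
- sedan: Loose blue toy car, 74 x 32 x 24 mm, between two stub tracks. Origin under its middle. Bystander.
- van: Loose yellow toy van, 74 x 32 x 28 mm, between two stub tracks. Origin under its middle. Bystander.
- coupe: Loose dark toy car, 74 x 32 x 24 mm, beside the pit. Origin under its middle. Bystander.
- paint_jar: Loose jar of paint, 48 mm across, 55 mm high. Origin under its middle. Bystander.
- screwdriver: Loose screwdriver with a black handle, 160 mm long, lying. Origin at its middle, underside. Bystander.
- pine: Loose model pine tree on a round 56 mm base, 120 mm high. Origin under its middle. Bystander.
- cottage: Loose model cottage, 100 x 80 x about 90 mm. Origin under its middle. Bystander.
Mind the look-alikes: they are no part of the job. What is shaped like the loco but purple or turquoise is not meant.

How it is judged:
By the outcome, as a careful person would: the job done as asked, in the order asked, and still so for the second after the job is handed in, with the robot touching nothing.
It also fails if it takes over 67 s, if anything falls off the work surface, if the arm or the gripper's body presses on something with over 40 N, if the wrist force passes 120 N, or if a joint passes its speed limit or range.

## Working session

There is one attempt and no reset: what is moved stays moved. The work goes in short steps, Python scripts to look and compute and a tool call to move; the robot and the scene stay as the last step left them, time stands still between calls to the robot, and variables do not carry over. Pictures are saved under pics/ and viewed, at most 10 in all, crops included, and the job is handed in when it is done.

Besides the shell and the picture viewer there is one more tool, called after ">>>" by a JSON object that holds its "method" and its "body". arm_command: Moves the arm, as the interface text tells. Shifts and turns lie within -1 to 1; 1 stands for 120 mm of shift or pi/4 rad of turn. Its arguments: {"type":"object","properties":{"increments":{"type":"array"},"grip_force":{"type":"number"}},"required":["increments"]}

```bash
mkdir -p pics; ls; python3 - <<'E'
from rig import ctrl
import cv2,numpy as np
for n in ["top","scene"]:
    im=ctrl.capture(n); cv2.imwrite(f"pics/{n}0.png",cv2.resize(im[:,:,::-1],(800,600),interpolation=cv2.INTER_CUBIC))
    c=ctrl.camera_info(n); print(n,{k:np.round(np.array(v),4).tolist() for k,v in c.items()})
s=ctrl.sense(); print({k:np.round(v,3).tolist() for k,v in s.items()})
E
```

```text
pics
top {'K': [[480.6491, 0.0, 258.1783], [0.0, 480.6491, 192.0542], [0.0, 0.0, 1.0]], 'R': [[0.0611, -0.9981, 0.006], [-0.9765, -0.061, -0.2068], [0.2068, 0.0068, -0.9784]], 't': [-13.8175, 539.2548, 1298.9675]}
scene {'K': [[465.4657, 0.0, 249.6295], [0.0, 465.4657, 193.8024], [0.0, 0.0, 1.0]], 'R': [[-0.6843, 0.729, -0.0156], [0.5299, 0.4825, -0.6974], [-0.5009, -0.4855, -0.7165]], 't': [354.8734, -233.098, 1706.1299]}
{'time_s': 0.1, 'joints': [0.982, 0.313, 1.498, 0.0, 1.331, -0.223], 'dq': [-0.001, -0.002, -0.0, 0.0, -0.0, 0.001], 'tau': [0.002, -41.29, -26.014, -0.0, 0.003, 0.0], 'eef_pos': [187.678, 490.07, 230.78], 'ee_rot': [-0.0, 0.182, 0.983, -0.001], 'force': [-0.276, -0.106, 0.651], 'wrist_torque': [-0.054, 0.057, 0.089], 'grip_force': 0.0, 'grip_width': 0.998}
```

View pics/top0.png

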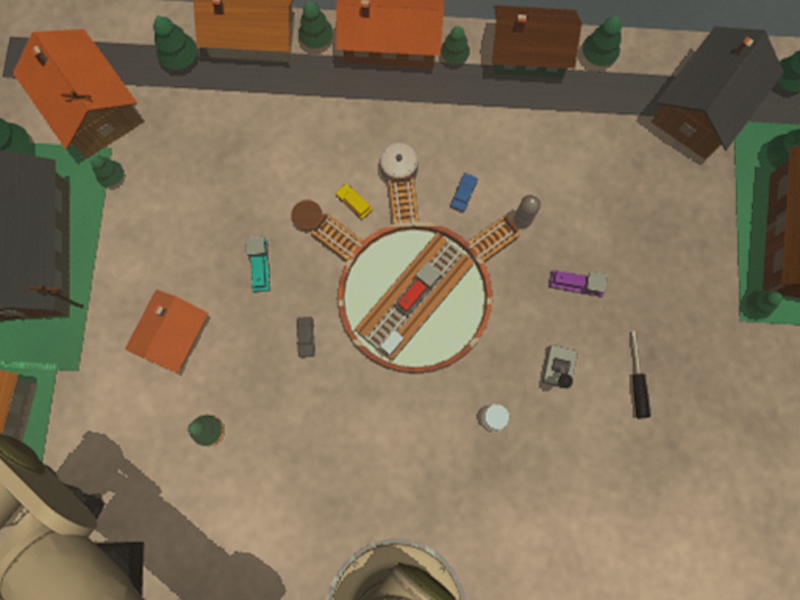

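View pics/scene0.png

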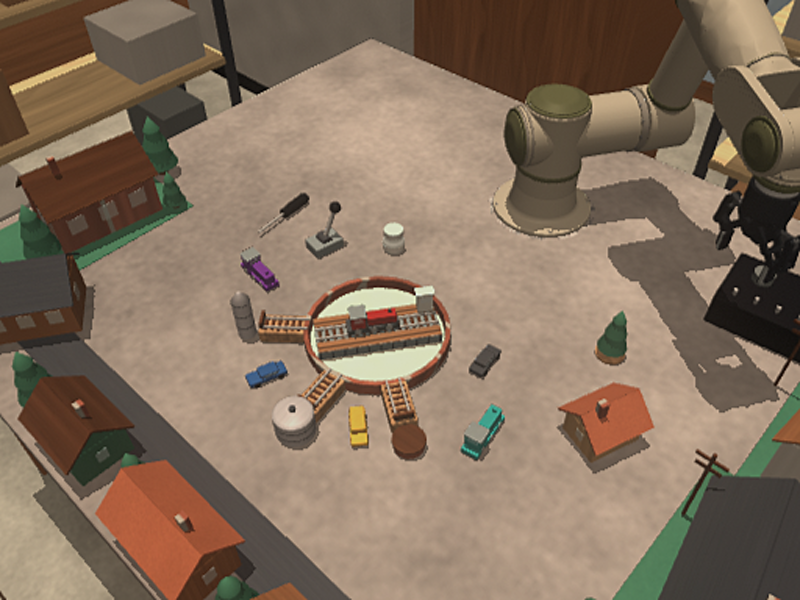

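The top view shows the tank at (398,161), silo (528,210), well (307,215), pit centre about (416,298), cabin at (388,343) and lever ball at (565,381). In the scene view the tank is at (294,420), the ball at (335,208) and the cabin at (425,298). I'll enlarge both.

```bash
cat > h.py <<'E'
from rig import ctrl
import cv2,numpy as np
def ray(n,u,v,c=None):
    c=c or ctrl.camera_info(n);K,R,t=[np.array(c[k]) for k in "KRt"]
    d=R.T@np.linalg.solve(K,[u,v,1.]);return -R.T@t,d/np.linalg.norm(d)
def plane(n,u,v,z):
    o,d=ray(n,u,v);return o+d*(z-o[2])/d[2]
def tri(a,b):
    A=np.zeros((3,3));B=np.zeros(3);rs=[ray(*a),ray(*b)]
    for o,d in rs:
        P=np.eye(3)-np.outer(d,d);A+=P;B+=P@o
    X=np.linalg.solve(A,B);return X,max(np.linalg.norm((np.eye(3)-np.outer(d,d))@(X-o)) for o,d in rs)
def proj(n,X):
    c=ctrl.camera_info(n);K,R,t=[np.array(c[k]) for k in "KRt"]
    p=(R@np.atleast_2d(X).T+t[:,None]);q=K@p;return (q[:2]/q[2]).T
E
python3 - <<'E'
from h import *
im=ctrl.capture("top")[:,:,::-1]; c=im[85:265,185:385]   # 200x180 -> x4
cv2.imwrite("pics/top1.png",cv2.resize(c[:150],(800,600),interpolation=cv2.INTER_CUBIC))
im=ctrl.capture("scene")[:,:,::-1]; c=im[120:300,140:300] # x3.33
a=im[115:295,140:300]
cv2.imwrite("pics/scene1.png",cv2.resize(a,None,fx=10/3,fy=10/3,interpolation=cv2.INTER_CUBIC))
E
```

```text
(no output)
```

View pics/top1.png

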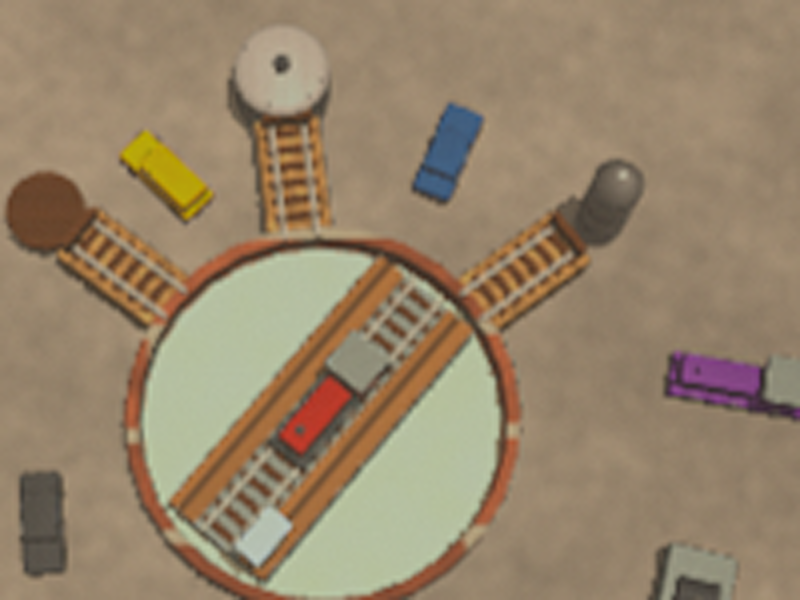

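View pics/scene1.png

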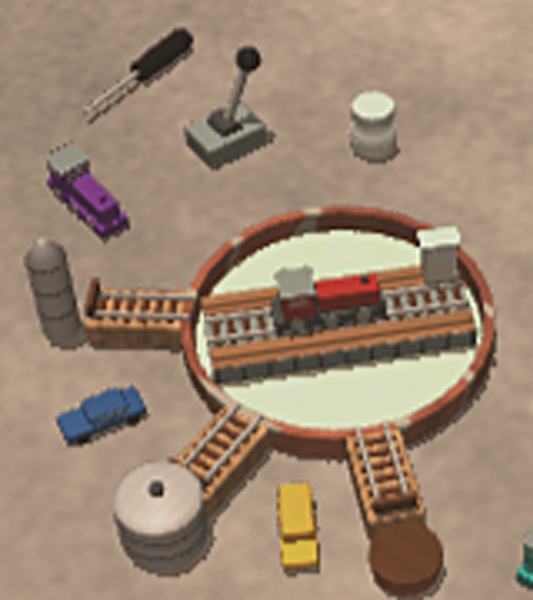

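Readings. Top crop: deck corners (383,256), (473,330), (265,580), (172,505); tank knob (281,64); tank-track rails (274,124)→(279,228) and (309,121)→(316,226). Scene crop: ball (248,58), tank knob (156,488). The tank is at the middle track, and the cabin points back and left, so the bridge has to turn about −130°.

```bash
cat >> h.py <<'E'
T1=lambda u,v:("top",185+(u+.5)/4-.5,85+(v+.5)/4-.5)
S1=lambda u,v:("scene",140+(u+.5)*.3-.5,115+(v+.5)*.3-.5)
T0=lambda u,v:("top",(u+.5)*.64-.5,(v+.5)*.64-.5)
E
python3 - <<'E'
from h import *
np.set_printoptions(precision=1,suppress=True)
print("knob",tri(T1(281,64),S1(156,488)))
print("ball",tri(T0(565,381),S1(248,58)))
print("well",tri(T1(46,211),S1(406,556)),"silo tip",tri(T1(620,172),S1(42,242)))
c=[plane(*T1(*p),30) for p in [(383,256),(473,330),(265,580),(172,505)]]
cs=[plane(*S1(*p),30) for p in [(209,352),(475,320)]]
c=np.array(c);m=c.mean(0);print("corners",c,"centre",m,"scene corners -y side",np.array(cs))
x=(c[2]+c[3]-c[0]-c[1]);print("bridge",np.arctan2(x[1],x[0]),"len",np.linalg.norm(x)/2,"wid",np.linalg.norm(c[0]-c[1]))
r=[plane(*T1(*p),34) for p in [(274,124),(309,121),(279,228),(316,226)]]
a=(r[0]+r[1])/2;b=(r[2]+r[3])/2;d=a-b;print("track",a,b,np.arctan2(d[1],d[0]), "from centre",np.arctan2(*(a-m)[1::-1]))
k=plane(*T1(281,64),66);print("tank dir",np.arctan2(*(k-m)[1::-1]),np.linalg.norm((k-m)[:2]))
bc=np.array([plane(*T0(*p),25) for p in [(549,345),(577,350),(574,388),(543,384)]]);print("base",bc,bc.mean(0))
rim=[plane(*T1(*p),30) for p in [(126,430),(520,425),(320,235)]];print("rim",rim)
cab=tri(T1(265,537),S1(440,238));print("cabin roof",cab)
E
```

```text
knob (array([811.6,  46. ,  58.4]), np.float64(0.1675134232712472))
ball (array([ 407.6, -266.8,   89.2]), np.float64(0.13158111825857505))
well (array([702.4, 215.1,  13.6]), np.float64(0.6987913247843437)) silo tip (array([ 724.8, -195.7,  108.9]), np.float64(0.987041682411714))
corners [[ 678.7  -37.3   30. ]
 [ 626.8 -105.6   30. ]
 [ 434.9   33.7   30. ]
 [ 484.5  103.3   30. ]] centre [556.2  -1.5  30. ] scene corners -y side [[670.3 -48.1  30. ]
 [482.9 100.7  30. ]]
bridge 2.5142666154233093 len 238.4043578421235 wid 85.73949772017681
track [776.2  35.9  34. ] [695.6  26.5  34. ] 0.11564669018049144 from centre 0.16832948865995617
tank dir 0.18493360165727943 256.6691990297566
base [[ 479.1 -250.3   25. ]
 [ 473.1 -301.6   25. ]
 [ 403.5 -297.1   25. ]
 [ 407.2 -241.    25. ]] [ 440.7 -272.5   25. ]
rim [array([536.9, 140.3,  30. ]), array([ 558.3, -142.3,   30. ]), array([691.8,   9.7,  30. ])]
cabin roof (array([458.6,  35.5,  72.5]), np.float64(0.8036283710635875))
```

Centre is about (556,−1), bridge yaw 2.51, target about 0.17. The roof fix agrees with the model to about 2 mm. I'll push the end without the cabin on its −y side, first moving above the entry point with the fingers shut.

>>> {"method": "arm_command", "body": {"increments": [{"offset": [-0.32,-0.145,0],"dr": [0,0,0],"hand": -1},{"offset": [-0.32,-0.145,0],"dr": [0,0,0],"hand": -1},{"offset": [-0.32,-0.145,0],"dr": [0,0,0],"hand": -1},{"offset": [-0.32,-0.145,0],"dr": [0,0,0],"hand": -1},{"offset": [-0.32,-0.145,0],"dr": [0,0,0],"hand": -1},{"offset": [-0.32,-0.145,0],"dr": [0,0,0],"hand": -1},{"offset": [-0.32,-0.145,0],"dr": [0,0,0],"hand": -1},{"offset": [-0.32,-0.145,0],"dr": [0,0,0],"hand": -1}], "grip_force": 40}}

```text
time_s: 1.0
eef_pos: [425.8, 248.9, 231.3]
ee_rot: [-0.0, 0.182, 0.983, 0.0]
force: [0.1, 0.4, 0.8]
grip_width: 0.0
grip_force: 0.0
```

>>> {"method": "arm_command", "body": {"increments": [{"offset": [-0.32,-0.145,0],"dr": [0,0,0],"hand": -1},{"offset": [-0.32,-0.145,0],"dr": [0,0,0],"hand": -1},{"offset": [-0.32,-0.145,0],"dr": [0,0,0],"hand": -1},{"offset": [-0.32,-0.145,0],"dr": [0,0,0],"hand": -1},{"offset": [-0.32,-0.145,0],"dr": [0,0,0],"hand": -1},{"offset": [-0.32,-0.145,0],"dr": [0,0,0],"hand": -1},{"offset": [0,0,0],"dr": [0,0,0.166],"hand": -1},{"offset": [0,0,0],"dr": [0,0,0.166],"hand": -1}]}}

```text
time_s: 1.8
eef_pos: [603.1, 69.4, 230.4]
ee_rot: [-0.001, 0.311, 0.95, -0.0]
force: [-0.4, 0.6, 0.5]
grip_width: 0.002
grip_force: 0.0
```

```bash
python3 - <<'E'
from h import *
c=ctrl.camera_info("wrist");im=ctrl.capture("wrist")
print({k:np.round(np.array(v),4).tolist() for k,v in c.items()})
cv2.imwrite("pics/w1.png",cv2.resize(im[:,:,::-1],(800,600),interpolation=cv2.INTER_CUBIC))
E
```

```text
{'K': [[297.3186, 0.0, 255.8891], [0.0, 297.3186, 184.8533], [0.0, 0.0, 1.0]], 'R': [[0.5933, 0.805, 0.0001], [0.7655, -0.5643, 0.3092], [0.2489, -0.1834, -0.951]], 't': [-413.3902, -462.715, 241.5643]}
```

View pics/w1.png

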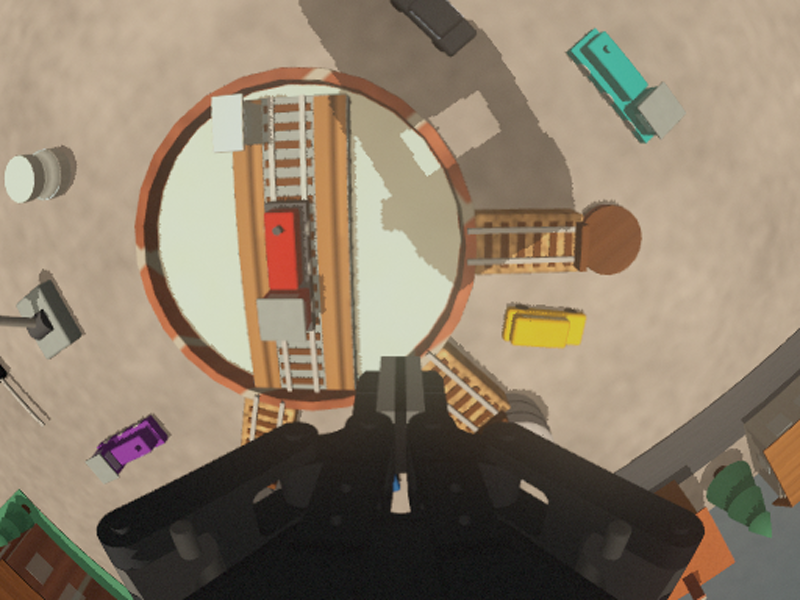

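The wrist view shows the bridge's −y edge from (350,95) to (356,388), the corner (255,390), the cabin at (228,122), and the well-track rails (470,229)→(575,233) and (470,262)→(577,268). I'll convert these to check the model.

```bash
cat >> h.py <<'E'
def wplane(u,v,z,c):
    K,R,t=[np.array(c[k]) for k in "KRt"]
    p=(np.array([(u+.5)*.64-.5,(v+.5)*.64-.5])-K[:2,2])/K[0,0];r=np.linalg.norm(p)
    d=R.T@np.r_[p/r*np.sin(r),np.cos(r)];o=-R.T@t
    return o+d*(z-o[2])/d[2]
E
python3 - <<'E'
from h import *
np.set_printoptions(precision=1,suppress=True)
c=ctrl.camera_info("wrist")
P=lambda u,v,z:wplane(u,v,z,c)
a,b,d=P(350,95,30),P(356,388,30),P(255,390,30)
x=a-b;print("corners",a,b,d,"len",np.linalg.norm(x),np.linalg.norm(b-d),"yaw",np.arctan2(x[1],x[0]))
print("centre",(a+d)/2)
rim=np.array([P(*p,30)[:2] for p in [(135,238),(305,67),(480,235),(200,114),(437,125),(175,342)]])
A=np.c_[2*rim,np.ones(len(rim))];s=np.linalg.lstsq(A,(rim**2).sum(1),rcond=None)[0]
print("pit",s[:2],np.sqrt(s[2]+s[0]**2+s[1]**2))
r=[P(*p,34) for p in [(470,229),(575,233),(470,262),(577,268)]]
q=(r[1]+r[3]-r[0]-r[2])/2;mid=sum(r)/4;print("well track",np.arctan2(q[1],q[0]),"via centre",np.arctan2(*(mid[:2]-s[:2])[::-1]))
w=P(611,239,22)[:2]-s[:2];print("well",np.arctan2(w[1],w[0]),np.linalg.norm(w))
E
```

```text
corners [488.7 109.5  30. ] [677.3 -32.8  30. ] [ 627.3 -108.3   30. ] len 236.1927025001511 90.5497546649638 yaw 2.4954014926292856
centre [558.    0.6  30. ]
pit [560.3   2.7] 142.38958511948016
well track 0.8992866882996882 via centre 0.9752532926957493
well 0.9870108597909415 253.76719311108073
```

>>> {"method": "arm_command", "body": {"increments": [{"offset": [-0.234,-0.04,0],"dr": [0,0,0],"hand": -1},{"offset": [-0.234,-0.04,0],"dr": [0,0,0],"hand": -1},{"offset": [-0.234,-0.04,0],"dr": [0,0,0],"hand": -1},{"offset": [0,0,0],"dr": [0,0,-0.18],"hand": -1},{"offset": [0,0,0],"dr": [0,0,-0.18],"hand": -1},{"offset": [0,0,0],"dr": [0,0,-0.18],"hand": -1},{"offset": [0,0,0],"dr": [0,0,-0.18],"hand": -1},{"offset": [0,0,0],"dr": [0,0,-0.18],"hand": -1}]}}

```text
time_s: 2.65
eef_pos: [662.4, 9.6, 231.1]
ee_rot: [-0.0, -0.045, 0.999, 0.0]
force: [-0.0, -0.6, 0.1]
grip_width: -0.001
grip_force: 0.0
```

>>> {"method": "arm_command", "body": {"increments": [{"offset": [0,0,0],"dr": [0,0,-0.18],"hand": -1},{"offset": [0,0,0],"dr": [0,0,-0.18],"hand": -1},{"offset": [0,0,0],"dr": [0,0,-0.18],"hand": -1},{"offset": [0,0,0],"dr": [0,0,-0.18],"hand": -1},{"offset": [0,0,0],"dr": [0,0,-0.18],"hand": -1},{"offset": [0,0,0],"dr": [0,0,-0.18],"hand": -1},{"offset": [0,0,0.3],"dr": [0,0,0],"hand": -1},{"offset": [0,0,0.3],"dr": [0,0,0],"hand": -1}]}}

```text
time_s: 3.45
eef_pos: [662.7, 9.6, 159.0]
ee_rot: [0.001, -0.449, 0.893, -0.001]
force: [0.5, -1.1, -0.2]
grip_width: 0.004
grip_force: 0.0
```

```bash
python3 - <<'E'
from h import *
from scipy.spatial.transform import Rotation as Ro
s=ctrl.sense();q=s['ee_rot'];R=Ro.from_quat([q[1],q[2],q[3],q[0]]).as_matrix()
print(np.round(s['joints'],2),np.round(s['eef_pos'],1),"yaw_x",np.arctan2(R[1,0],R[0,0]))
yb=2.505;C=np.array([558,1]);u=-np.array([np.cos(yb),np.sin(yb)]);n=np.array([np.sin(yb),-np.cos(yb)])
d=np.array(s['eef_pos'])[:2]-C;print("along",d@u,"perp",d@n)
E
```

```text
[-0.16  0.67  1.13  0.    1.34 -2.66] [662.7   9.6 159. ] yaw_x -2.209858266591041
along 79.06467908309985 perp 69.18205949867219
```

>>> {"method": "arm_command", "body": {"increments": [{"offset": [0,0,0.296],"dr": [0,0,0],"hand": -1},{"offset": [0,0,0.296],"dr": [0,0,0],"hand": -1},{"offset": [0,0,0.296],"dr": [0,0,0],"hand": -1},{"offset": [0,0,0.2],"dr": [0,0,0],"hand": -1},{"offset": [0,0,0.09],"dr": [0,0,0],"hand": -1},{"offset": [0,0,0],"dr": [0,0,0],"hand": -1}]}}

```text
time_s: 4.05
eef_pos: [661.9, 9.7, 16.8]
ee_rot: [-0.001, -0.448, 0.894, 0.001]
force: [-0.1, 0.2, 0.2]
grip_width: 0.001
grip_force: 0.0
```

>>> {"method": "arm_command", "body": {"increments": [{"offset": [0.034,-0.014,0],"dr": [0,0,0],"hand": -1},{"offset": [0.03,-0.014,0],"dr": [0,0,0],"hand": -1},{"offset": [0.02,-0.014,0],"dr": [0,0,0],"hand": -1},{"offset": [0.015,0,0],"dr": [0,0,0],"hand": -1},{"offset": [0.01,0,0],"dr": [0,0,0],"hand": -1},{"offset": [0.0107,-0.0068,0],"dr": [0,0,0.019],"hand": -1},{"offset": [0.0107,-0.0068,0],"dr": [0,0,0.019],"hand": -1},{"offset": [0.02135,-0.0136,0],"dr": [0,0,0.038],"hand": -1}]}}

```text
time_s: 4.85
eef_pos: [658.2, -10.0, 18.0]
ee_rot: [0.0, -0.42, 0.907, -0.0]
force: [-0.4, 0.5, 1.1]
grip_width: 0.002
grip_force: 0.4
```

>>> {"method": "arm_command", "body": {"increments": [{"offset": [0.02135,-0.0136,0],"dr": [0,0,0.038],"hand": -1},{"offset": [0.02135,-0.0136,0],"dr": [0,0,0.038],"hand": -1},{"offset": [0.02135,-0.0136,0],"dr": [0,0,0.038],"hand": -1},{"offset": [0.02135,-0.0136,0],"dr": [0,0,0.038],"hand": -1},{"offset": [0.02135,-0.0136,0],"dr": [0,0,0.038],"hand": -1},{"offset": [0.02135,-0.0136,0],"dr": [0,0,0.038],"hand": -1},{"offset": [0.02135,-0.0136,0],"dr": [0,0,0.038],"hand": -1},{"offset": [0.02135,-0.0136,0],"dr": [0,0,0.038],"hand": -1}]}}

```text
time_s: 5.65
eef_pos: [652.3, -33.9, 17.9]
ee_rot: [0.0, -0.309, 0.951, -0.0]
force: [2.1, 0.6, -0.7]
grip_width: -0.002
grip_force: 0.7
```

```bash
cat > st.py <<'E'
from h import *
from scipy.spatial.transform import Rotation as Ro
s=ctrl.sense();q=s['ee_rot'];R=Ro.from_quat([q[1],q[2],q[3],q[0]]).as_matrix()
C=np.array([558.,1]);d=R[:2,:2].T@(C-np.array(s['eef_pos'])[:2])
print("t",round(s['time_s'],2),"j6",round(s['joints'][5],2),"pos",np.round(s['eef_pos'],1),"F",np.round(s['force'],1),"yaw_x",np.arctan2(R[1,0],R[0,0]),"pivot in tool xy",np.round(d,1))
E
python3 st.py; python3 -c "
from h import *
im=ctrl.capture('top')[:,:,::-1];cv2.imwrite('pics/top2.png',cv2.resize(im[85:235,185:385],(800,600),interpolation=cv2.INTER_CUBIC))"
```

```text
t 5.65 j6 -2.43 pos [652.3 -33.9  17.9] F [ 2.1  0.6 -0.7] yaw_x -2.5140212158990725 pivot in tool xy [55.8 83.7]
```

View pics/top2.png

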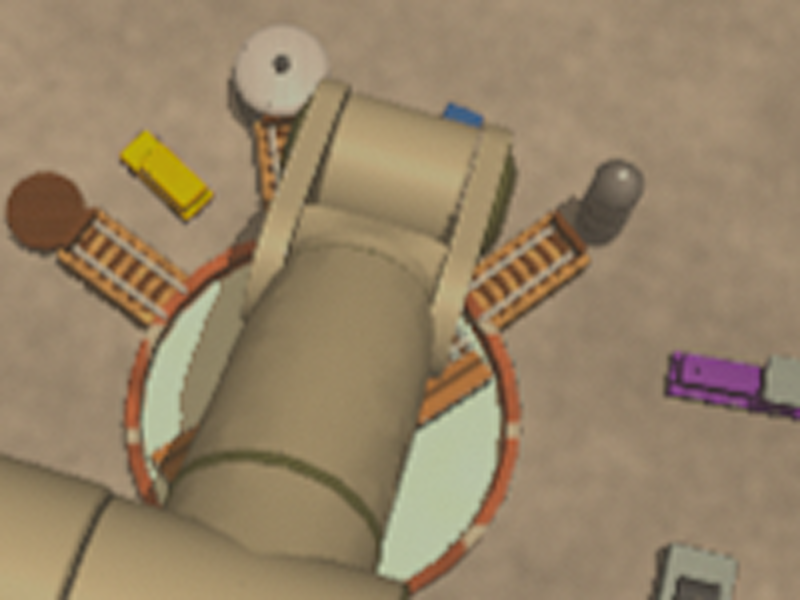

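The arm hides most of the bridge, but its corner has moved from (473,330) to (488,375), so the bridge follows the finger. I'll carry on along the arc.

>>> {"method": "arm_command", "body": {"increments": [{"offset": [0.02135,-0.0136,0],"dr": [0,0,0.038],"hand": -1},{"offset": [0.02135,-0.0136,0],"dr": [0,0,0.038],"hand": -1},{"offset": [0.02135,-0.0136,0],"dr": [0,0,0.038],"hand": -1},{"offset": [0.02135,-0.0136,0],"dr": [0,0,0.038],"hand": -1},{"offset": [0.02135,-0.0136,0],"dr": [0,0,0.038],"hand": -1},{"offset": [0.02135,-0.0136,0],"dr": [0,0,0.038],"hand": -1},{"offset": [0.02135,-0.0136,0],"dr": [0,0,0.038],"hand": -1},{"offset": [0.02135,-0.0136,0],"dr": [0,0,0.038],"hand": -1}]}}

```text
time_s: 6.5
eef_pos: [641.1, -55.5, 17.9]
ee_rot: [0.0, -0.193, 0.981, -0.0]
force: [0.7, -0.6, 0.1]
grip_width: -0.006
grip_force: 0.7
```

>>> {"method": "arm_command", "body": {"increments": [{"offset": [0.02135,-0.0136,0],"dr": [0,0,0.038],"hand": -1},{"offset": [0.02135,-0.0136,0],"dr": [0,0,0.038],"hand": -1},{"offset": [0.02135,-0.0136,0],"dr": [0,0,0.038],"hand": -1},{"offset": [0.02135,-0.0136,0],"dr": [0,0,0.038],"hand": -1},{"offset": [0.02135,-0.0136,0],"dr": [0,0,0.038],"hand": -1},{"offset": [0.02135,-0.0136,0],"dr": [0,0,0.038],"hand": -1},{"offset": [0.02135,-0.0136,0],"dr": [0,0,0.038],"hand": -1},{"offset": [0.02135,-0.0136,0],"dr": [0,0,0.038],"hand": -1}]}}

```text
time_s: 7.3
eef_pos: [625.1, -73.7, 18.0]
ee_rot: [0.0, -0.075, 0.997, -0.0]
force: [1.3, -1.0, 1.1]
grip_width: -0.002
grip_force: 0.7
```

>>> {"method": "arm_command", "body": {"increments": [{"offset": [0.02135,-0.0136,0],"dr": [0,0,0.038],"hand": -1},{"offset": [0.02135,-0.0136,0],"dr": [0,0,0.038],"hand": -1},{"offset": [0.02135,-0.0136,0],"dr": [0,0,0.038],"hand": -1},{"offset": [0.02135,-0.0136,0],"dr": [0,0,0.038],"hand": -1},{"offset": [0.02135,-0.0136,0],"dr": [0,0,0.038],"hand": -1},{"offset": [0.02135,-0.0136,0],"dr": [0,0,0.038],"hand": -1},{"offset": [0.02135,-0.0136,0],"dr": [0,0,0.038],"hand": -1},{"offset": [0.02135,-0.0136,0],"dr": [0,0,0.038],"hand": -1}]}}

```text
time_s: 8.1
eef_pos: [605.3, -87.6, 18.0]
ee_rot: [0.0, 0.044, 0.999, -0.0]
force: [1.9, -0.9, 0.5]
grip_width: 0.001
grip_force: 0.7
```

>>> {"method": "arm_command", "body": {"increments": [{"offset": [0.02135,-0.0136,0],"dr": [0,0,0.038],"hand": -1},{"offset": [0.02135,-0.0136,0],"dr": [0,0,0.038],"hand": -1},{"offset": [0.02135,-0.0136,0],"dr": [0,0,0.038],"hand": -1},{"offset": [0.02135,-0.0136,0],"dr": [0,0,0.038],"hand": -1},{"offset": [0.02135,-0.0136,0],"dr": [0,0,0.038],"hand": -1},{"offset": [0.02135,-0.0136,0],"dr": [0,0,0.038],"hand": -1},{"offset": [0.02135,-0.0136,0],"dr": [0,0,0.038],"hand": -1},{"offset": [0.02135,-0.0136,0],"dr": [0,0,0.038],"hand": -1}]}}

```text
time_s: 8.9
eef_pos: [582.7, -96.5, 17.9]
ee_rot: [-0.0, 0.163, 0.987, -0.0]
force: [0.2, -0.7, 0.3]
grip_width: -0.0
grip_force: 0.7
```

```bash
python3 st.py
```

```text
t 8.9 j6 -1.61 pos [582.7 -96.5  17.9] F [ 0.2 -0.7  0.3] yaw_x 2.8141825619074985 pivot in tool xy [54.7 84.3]
```

>>> {"method": "arm_command", "body": {"increments": [{"offset": [0.02135,-0.0136,0],"dr": [0,0,0.038],"hand": -1},{"offset": [0.02135,-0.0136,0],"dr": [0,0,0.038],"hand": -1},{"offset": [0.02135,-0.0136,0],"dr": [0,0,0.038],"hand": -1},{"offset": [0.02135,-0.0136,0],"dr": [0,0,0.038],"hand": -1},{"offset": [0.02135,-0.0136,0],"dr": [0,0,0.038],"hand": -1},{"offset": [0.02135,-0.0136,0],"dr": [0,0,0.038],"hand": -1},{"offset": [0.02135,-0.0136,0],"dr": [0,0,0.038],"hand": -1},{"offset": [0.02135,-0.0136,0],"dr": [0,0,0.038],"hand": -1}]}}

```text
time_s: 9.7
eef_pos: [558.7, -99.7, 17.9]
ee_rot: [-0.0, 0.279, 0.96, -0.0]
force: [0.9, -1.0, -0.1]
grip_width: 0.001
grip_force: 0.8
```

>>> {"method": "arm_command", "body": {"increments": [{"offset": [0.02135,-0.0136,0],"dr": [0,0,0.038],"hand": -1},{"offset": [0.02135,-0.0136,0],"dr": [0,0,0.038],"hand": -1},{"offset": [0.02135,-0.0136,0],"dr": [0,0,0.038],"hand": -1},{"offset": [0.02135,-0.0136,0],"dr": [0,0,0.038],"hand": -1},{"offset": [0.02135,-0.0136,0],"dr": [0,0,0.038],"hand": -1},{"offset": [0.02135,-0.0136,0],"dr": [0,0,0.038],"hand": -1},{"offset": [0.02135,-0.0136,0],"dr": [0,0,0.038],"hand": -1},{"offset": [0.02135,-0.0136,0],"dr": [0,0,0.038],"hand": -1}]}}

```text
time_s: 10.5
eef_pos: [534.5, -97.2, 17.9]
ee_rot: [-0.0, 0.392, 0.92, -0.0]
force: [0.7, -1.7, 0.0]
grip_width: 0.003
grip_force: 0.9
```

>>> {"method": "arm_command", "body": {"increments": [{"offset": [0.02135,-0.0136,0],"dr": [0,0,0.038],"hand": -1},{"offset": [0.02135,-0.0136,0],"dr": [0,0,0.038],"hand": -1},{"offset": [0.02135,-0.0136,0],"dr": [0,0,0.038],"hand": -1},{"offset": [0.02135,-0.0136,0],"dr": [0,0,0.038],"hand": -1},{"offset": [0.02135,-0.0136,0],"dr": [0,0,0.038],"hand": -1},{"offset": [0.02135,-0.0136,0],"dr": [0,0,0.038],"hand": -1},{"offset": [0.02135,-0.0136,0],"dr": [0,0,0.038],"hand": -1},{"offset": [0.02135,-0.0136,0],"dr": [0,0,0.038],"hand": -1}]}}

```text
time_s: 11.3
eef_pos: [511.7, -89.1, 17.9]
ee_rot: [-0.0, 0.498, 0.867, -0.0]
force: [-0.2, -1.5, -0.2]
grip_width: 0.004
grip_force: 0.8
```

>>> {"method": "arm_command", "body": {"increments": [{"offset": [0.02135,-0.0136,0],"dr": [0,0,0.038],"hand": -1},{"offset": [0.02135,-0.0136,0],"dr": [0,0,0.038],"hand": -1},{"offset": [0.02135,-0.0136,0],"dr": [0,0,0.038],"hand": -1},{"offset": [0.02135,-0.0136,0],"dr": [0,0,0.038],"hand": -1},{"offset": [0.02135,-0.0136,0],"dr": [0,0,0.038],"hand": -1},{"offset": [0.0107,-0.0068,0],"dr": [0,0,0.019],"hand": -1},{"offset": [0.0107,-0.0068,0],"dr": [0,0,0.019],"hand": -1},{"offset": [0,0,0],"dr": [0,0,0],"hand": -1}]}}

```text
time_s: 12.1
eef_pos: [496.3, -79.4, 17.9]
ee_rot: [-0.0, 0.573, 0.819, 0.0]
force: [0.8, 0.4, 0.5]
grip_width: -0.0
grip_force: 0.0
```

```bash
python3 st.py; python3 -c "
from h import *
a=ctrl.capture('top')[:,:,::-1];s=ctrl.capture('scene')[:,:,::-1];w=ctrl.capture('wrist')[:,:,::-1]
L=cv2.resize(a[85:235,185:385],(800,600),interpolation=cv2.INTER_CUBIC)
cv2.imwrite('pics/top3.png',L);cv2.imwrite('pics/scene3.png',cv2.resize(s[170:290,180:300],(600,600),interpolation=cv2.INTER_CUBIC))
cv2.imwrite('pics/w3.png',w)
g=lambda i:cv2.resize(i,(400,300))
cv2.imwrite('pics/mix3.png',np.vstack([np.hstack([g(L),g(w)]),cv2.resize(s[165:285,140:300],(800,600))[:300]*0+np.hstack([g(s[165:285,140:300]),g(a)])]))"
```

```text
t 12.1 j6 -0.74 pos [496.3 -79.4  17.9] F [0.8 0.4 0.5] yaw_x 1.9207115702603053 pivot in tool xy [54.4 85.5]
```

View pics/mix3.png

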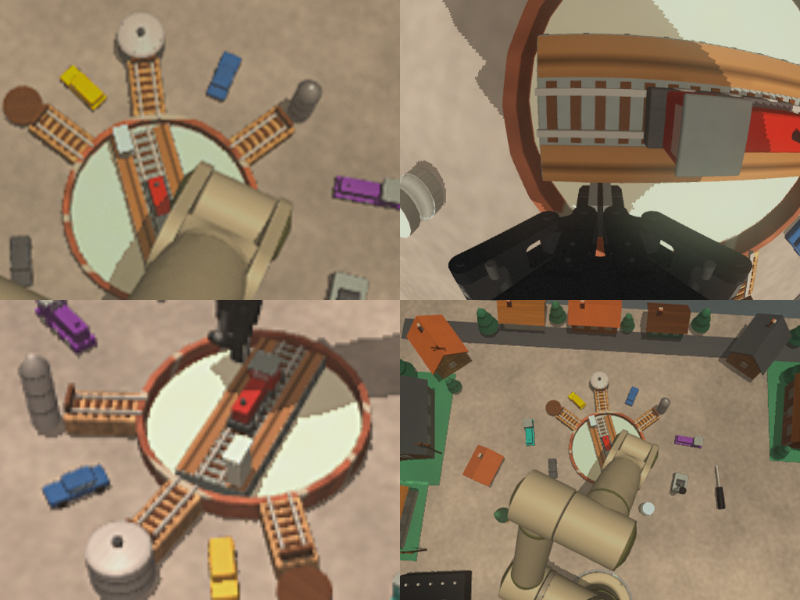

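The views show the bridge turned most of the way, with the cabin nearing the tank track, the loco still in place and nothing disturbed. I'll go a bit further more slowly, then measure.

>>> {"method": "arm_command", "body": {"increments": [{"offset": [0.0168,-0.0108,0],"dr": [0,0,0.03],"hand": -1},{"offset": [0.0168,-0.0108,0],"dr": [0,0,0.03],"hand": -1},{"offset": [0.0168,-0.0108,0],"dr": [0,0,0.03],"hand": -1},{"offset": [0.0168,-0.0108,0],"dr": [0,0,0.03],"hand": -1},{"offset": [0.0168,-0.0108,0],"dr": [0,0,0.03],"hand": -1},{"offset": [0.0084,-0.0054,0],"dr": [0,0,0.015],"hand": -1},{"offset": [0,0,0],"dr": [0,0,0],"hand": -1}]}}

```text
time_s: 12.95
eef_pos: [486.2, -71.0, 17.9]
ee_rot: [-0.0, 0.625, 0.781, -0.0]
force: [-0.5, 0.3, -0.4]
grip_width: -0.002
grip_force: 0.0
```

```bash
python3 st.py; python3 -c "
from h import *
a=ctrl.capture('top')[:,:,::-1];s=ctrl.capture('scene')[:,:,::-1]
g=lambda i:cv2.resize(i,(400,600),interpolation=cv2.INTER_CUBIC)
cv2.imwrite('pics/mix4.png',np.hstack([g(a[110:230,220:300]),g(s[180:300,170:250])]))"
```

```text
t 12.95 j6 -0.6 pos [486.2 -71.   17.9] F [-0.5  0.3 -0.4] yaw_x 1.7913763348188092 pivot in tool xy [54.5 85.8]
```

View pics/mix4.png

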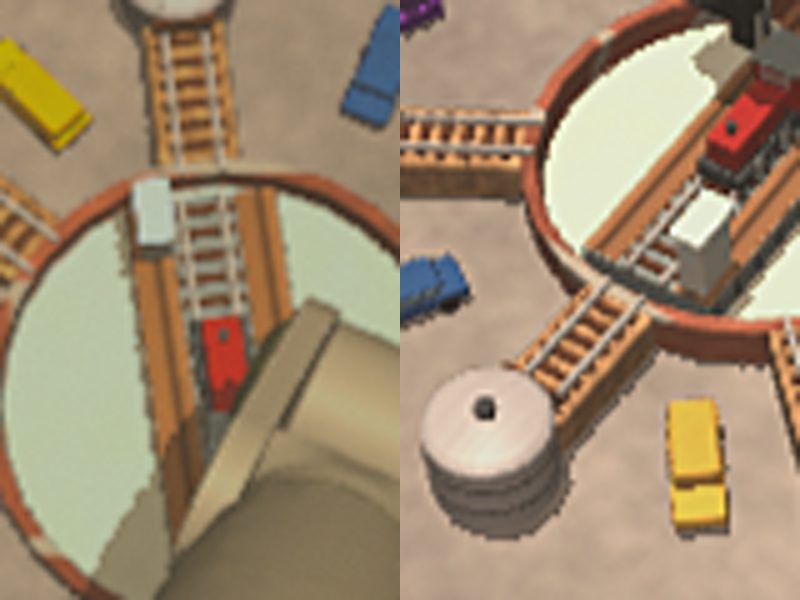

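Top crop: track rails run (168,30)→(179,160) and (205,30)→(219,158), bridge rails (182,195)→(201,310) and (224,190)→(243,310). The bridge's end sits slightly left of the track line, so a little more turn is needed.

```bash
python3 - <<'E'
from h import *
np.set_printoptions(precision=1,suppress=True)
P=lambda u,v,z=34:plane("top",220+(u+.5)/5-.5,110+(v+.5)/5-.5,z)
S=lambda u,v,z=34:plane("scene",170+(u+.5)/5-.5,180+(v+.5)/5-.5,z)
ang=lambda a,b:np.arctan2(*(a-b)[1::-1])
print("track",[ang(P(168,30),P(179,160)),ang(P(205,30),P(219,158))],"bridge",[ang(P(182,195),P(201,310)),ang(P(224,190),P(243,310))],"deck R",ang(P(272,190,30),P(293,300,30)),"deck L",ang(P(125,215,30),P(170,540,30)))
print(P(168,30),P(205,30),P(179,160),P(219,158),P(182,195),P(224,190))
# scene: rails of track and bridge
t=[S(605-400,288),S(520-400,362)];t2=[S(643-400,300),S(560-400,385)]
print("scene track",ang(t[1],t[0]),ang(t2[1],t2[0]),t,t2)
print("scene bridge rail", ang(S(222,258),S(300,185)),S(222,258))
E
```

```text
track [np.float64(0.14310383380614883), np.float64(0.1631752547618872)] bridge [np.float64(0.21933712312006726), np.float64(0.20929815169435453)] deck R 0.23575361721086877 deck L 0.19922005328931197
[774.3  48.6  34. ] [775.7  26.6  34. ] [694.3  37.   34. ] [697.   13.7  34. ] [673.   33.9  34. ] [677.6   9.6  34. ]
scene track 0.04939389000690698 0.12502014253684607 [array([700. ,  18.9,  34. ]), array([767.8,  22.3,  34. ])] [array([691.4,  41.1,  34. ]), array([763.5,  50.2,  34. ])]
scene bridge rail 0.09058078644060498 [678.2  10.1  34. ]
```

>>> {"method": "arm_command", "body": {"increments": [{"offset": [-0.1,0,0],"dr": [0,0,0],"hand": -1},{"offset": [0,0,-0.3],"dr": [0,0,0],"hand": -1},{"offset": [0,0,-0.3],"dr": [0,0,0],"hand": -1},{"offset": [0,0,-0.3],"dr": [0,0,0],"hand": -1},{"offset": [0,0.2,-0.3],"dr": [0,0,0],"hand": -1},{"offset": [0,0.3,-0.3],"dr": [0,0,0],"hand": -1},{"offset": [0,0.3,-0.3],"dr": [0,0,0],"hand": -1},{"offset": [0,0,0],"dr": [0,0,0],"hand": -1}]}}

```text
time_s: 13.85
eef_pos: [585.9, -62.7, 237.7]
ee_rot: [0.005, 0.624, 0.781, 0.002]
force: [0.5, -0.1, 0.3]
grip_width: 0.002
grip_force: 0.0
```

```bash
python3 st.py; cat >> h.py <<'E'
def ortho(im,c,x0,x1,y0,y1,s,z):
    # rows: y from y1 down to y0, columns: x from x0 to x1, s px per mm
    K,R,t=[np.array(c[k]) for k in "KRt"]
    X,Y=np.meshgrid(np.arange(x0,x1,1/s),np.arange(y1,y0,-1/s))
    p=np.einsum('ij,jhw->ihw',R,np.stack([X,Y,X*0+z]))+t[:,None,None]
    h=np.hypot(p[0],p[1]);r=np.arctan2(h,p[2])*K[0,0]
    return cv2.remap(im,(K[0,2]+p[0]/h*r).astype('f4'),(K[1,2]+p[1]/h*r).astype('f4'),cv2.INTER_CUBIC)
E
python3 - <<'E'
from h import *
c=ctrl.camera_info("wrist");im=ctrl.capture("wrist");cv2.imwrite("pics/w5raw.png",im[:,:,::-1])
np.savez("w5",**{k:np.array(v) for k,v in c.items()})
o=ortho(im[:,:,::-1].copy(),c,410,810,-95,105,2,34);cv2.imwrite("pics/ortho5.png",o);print(o.shape)
E
```

```text
t 13.85 j6 -0.53 pos [585.9 -62.7 237.7] F [ 0.5 -0.1  0.3] yaw_x 1.792918302998212 pivot in tool xy [ 68.3 -13.1]
(400, 800, 3)
```

View pics/ortho5.png

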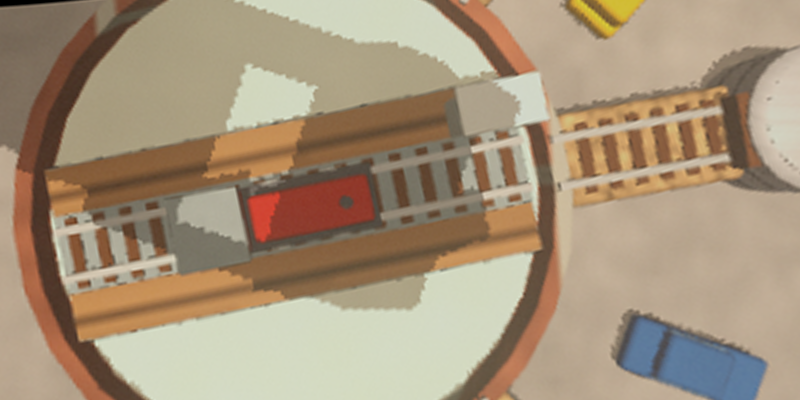

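The rectified view (2 px/mm) shows the bridge rails at slope 0.195 and the track at 0.170. The bridge end is about 3 mm too far to +y, so it needs about −0.026 rad more. I'll go back in and nudge it.

>>> {"method": "arm_command", "body": {"increments": [{"offset": [0,-0.275,0.15],"dr": [0,0,0],"hand": -1},{"offset": [0,-0.275,0.15],"dr": [0,0,0],"hand": -1},{"offset": [0,-0.275,0.15],"dr": [0,0,0],"hand": -1},{"offset": [0,0,0.276],"dr": [0,0,0],"hand": -1},{"offset": [0,0,0.276],"dr": [0,0,0],"hand": -1},{"offset": [0,0,0.276],"dr": [0,0,0],"hand": -1},{"offset": [0,0,0.276],"dr": [0,0,0],"hand": -1},{"offset": [0,0,0.276],"dr": [0,0,0],"hand": -1}]}}

```text
time_s: 14.7
eef_pos: [483.4, -84.1, 11.2]
ee_rot: [-0.001, 0.625, 0.781, -0.0]
force: [0.9, -0.5, -0.2]
grip_width: 0.001
grip_force: 0.0
```

>>> {"method": "arm_command", "body": {"increments": [{"offset": [0.05,0,0],"dr": [0,0,0.03],"hand": -1},{"offset": [0.03,0,0],"dr": [0,0,0.03],"hand": -1},{"offset": [0,0,0],"dr": [0,0,0],"hand": -1},{"offset": [0,0,0],"dr": [0,0,0],"hand": -1}]}}

```text
time_s: 15.1
eef_pos: [482.9, -74.7, 13.5]
ee_rot: [0.0, 0.643, 0.766, 0.0]
force: [0.6, -0.4, 0.7]
grip_width: -0.004
grip_force: 0.0
```

```bash
python3 st.py
```

```text
t 15.1 j6 -0.57 pos [482.9 -74.7  13.5] F [ 0.6 -0.4  0.7] yaw_x 1.7449806015575957 pivot in tool xy [61.6 87.1]
```

>>> {"method": "arm_command", "body": {"increments": [{"offset": [0.012,0,-0.03],"dr": [0,0,0],"hand": -1},{"offset": [0.012,0,0],"dr": [0,0,0],"hand": -1},{"offset": [0.012,0,0],"dr": [0,0,0],"hand": -1},{"offset": [0.009,0,0],"dr": [0,0,0],"hand": -1},{"offset": [0,0,0],"dr": [0,0,0],"hand": -1},{"offset": [0,0,0],"dr": [0,0,0],"hand": -1}]}}

```text
time_s: 15.7
eef_pos: [481.8, -69.0, 16.6]
ee_rot: [-0.0, 0.643, 0.766, 0.0]
force: [0.0, -0.1, -0.7]
grip_width: 0.003
grip_force: 0.0
```

>>> {"method": "arm_command", "body": {"increments": [{"offset": [-0.1,0,0],"dr": [0,0,0],"hand": -1},{"offset": [0,0,-0.3],"dr": [0,0,0],"hand": -1},{"offset": [0,0,-0.3],"dr": [0,0,0],"hand": -1},{"offset": [0,0,-0.3],"dr": [0,0,0],"hand": -1},{"offset": [0,0.2,-0.3],"dr": [0,0,0],"hand": -1},{"offset": [0,0.3,-0.3],"dr": [0,0,0],"hand": -1},{"offset": [0,0.3,-0.3],"dr": [0,0,0],"hand": -1},{"offset": [0,0,0],"dr": [0,0,0],"hand": -1}]}}

```text
time_s: 16.5
eef_pos: [581.7, -65.4, 236.4]
ee_rot: [0.005, 0.643, 0.766, 0.002]
force: [-0.2, -1.0, -0.6]
grip_width: -0.0
grip_force: 0.0
```

```bash
python3 st.py; python3 - <<'E'
from h import *
c=ctrl.camera_info("wrist");im=ctrl.capture("wrist")[:,:,::-1].copy();cv2.imwrite("pics/w6raw.png",im)
c5={k:v for k,v in np.load("w5.npz").items()};im5=cv2.imread("pics/w5raw.png")
def slope(im,c,x0,x1,yc,th,z=34,hw=40):
    # rails = bright low-saturation lines; sharpness of the profile across a line at angle th through pivot
    best=[]
    o=ortho(im,c,x0,x1,yc-hw,yc+hw,4,z).astype('f4')
    g=o.min(2)-0.0*o.max(2); g=g-cv2.blur(g,(1,41))
    for t in th:
        h,w=g.shape;M=np.array([[1,0,0],[-np.tan(t),1,np.tan(t)*w/2]],'f4') # shear
        # line y_px = y0 - tan(t)*(x-w/2): sample rows along it
        s=cv2.warpAffine(g,M,(w,h),flags=cv2.INTER_LINEAR|cv2.WARP_INVERSE_MAP)
        p=s[60:-60].mean(1);best.append(p.std())
    return th[int(np.argmax(best))]
th=np.arange(.08,.28,.002)
for n,I,c_ in [("before",im5,c5),("now",im,c)]:
    print(n,"track",slope(I,c_,694,768,29,th),"bridge near end",slope(I,c_,598,672,14,th),"bridge rear",slope(I,c_,440,488,-16,th))
o=ortho(im,c,410,810,-95,105,2,34);cv2.imwrite("pics/ortho6.png",o)
E
```

```text
t 16.5 j6 -0.49 pos [581.7 -65.4 236.4] F [-0.2 -1.  -0.6] yaw_x 1.7455091185582516 pivot in tool xy [ 69.5 -11.8]
before track 0.1760000000000001 bridge near end 0.19800000000000012 bridge rear 0.19800000000000012
now track 0.1760000000000001 bridge near end 0.1660000000000001 bridge rear 0.1680000000000001
```

```bash
python3 - <<'E'
from h import *
from scipy.signal import find_peaks
# camera has not moved since w6raw
c=ctrl.camera_info("wrist");im=cv2.imread("pics/w6raw.png")
def mid(x0,x1,yc,t=.171,hw=40):
    o=ortho(im,c,x0,x1,yc-hw,yc+hw,4,34).astype('f4');g=o.min(2);g=g-cv2.blur(g,(1,61));h,w=g.shape
    M=np.array([[1,0,0],[-np.tan(t),1,np.tan(t)*w/2]],'f4')
    p=cv2.GaussianBlur(cv2.warpAffine(g,M,(w,h),flags=cv2.INTER_LINEAR|cv2.WARP_INVERSE_MAP),(1,5),0)[40:-40].mean(1)
    # pair of peaks 25 mm apart, searched by correlation
    k,_=find_peaks(p,prominence=8);return (x0+x1)/2,[(round(yc+hw-(i+40)/4,2),int(p[i])) for i in k]
for a in [(696,730,26),(732,766,32),(640,672,17),(605,635,11),(445,470,-17),(465,488,-14)]: print(mid(*a))
E
```

```text
(713.0, [(np.float64(49.75), 0), (np.float64(40.5), 63), (np.float64(28.0), 2), (np.float64(17.25), 65), (np.float64(9.5), -12), (np.float64(4.25), 21)])
(749.0, [(np.float64(56.5), 0), (np.float64(48.0), 60), (np.float64(37.0), 1), (np.float64(23.5), 62), (np.float64(15.75), -10), (np.float64(10.5), 19)])
(656.0, [(np.float64(39.5), 18), (np.float64(29.5), 38), (np.float64(17.0), 1), (np.float64(6.25), 39), (np.float64(-0.5), 20)])
(620.0, [(np.float64(31.25), 15), (np.float64(24.5), 29), (np.float64(13.5), 0), (np.float64(0.5), 30), (np.float64(-6.5), 14)])
(457.5, [(np.float64(3.75), 18), (np.float64(-3.75), 22), (np.float64(-16.25), 3), (np.float64(-27.5), 49), (np.float64(-34.0), 25), (np.float64(-44.0), 7)])
(476.5, [(np.float64(7.0), 19), (np.float64(0.75), 29), (np.float64(-12.75), -1), (np.float64(-24.75), 50), (np.float64(-30.5), 24), (np.float64(-40.5), 8)])
```

The bridge is at 0.167 and the track at 0.177 rad, a slight overshoot of about 1.2 mm at the end. I'll correct it with a tiny nudge at the cabin end, on the long side away from the cabin.

>>> {"method": "arm_command", "body": {"increments": [{"offset": [0,0.302,0],"dr": [0,0,0],"hand": -1},{"offset": [0,0.302,0],"dr": [0,0,0],"hand": -1},{"offset": [0,0,0.3],"dr": [0,0,0],"hand": -1},{"offset": [0,0,0.3],"dr": [0,0,0],"hand": -1},{"offset": [0,0,0],"dr": [0,0,0],"hand": -1},{"offset": [0,0,0],"dr": [0,0,0],"hand": -1}]}}

```text
time_s: 17.15
eef_pos: [648.2, -52.6, 159.6]
ee_rot: [-0.001, 0.643, 0.766, -0.0]
force: [0.4, -0.4, 1.4]
grip_width: -0.002
grip_force: 0.0
```

```bash
python3 st.py
```

```text
t 17.15 j6 -0.43 pos [648.2 -52.6 159.6] F [ 0.4 -0.4  1.4] yaw_x 1.7440545476154625 pivot in tool xy [ 68.3 -79.6]
```

>>> {"method": "arm_command", "body": {"increments": [{"offset": [0,0,0.296],"dr": [0,0,0],"hand": -1},{"offset": [0,0,0.296],"dr": [0,0,0],"hand": -1},{"offset": [0,0,0.296],"dr": [0,0,0],"hand": -1},{"offset": [0,0,0.2],"dr": [0,0,0],"hand": -1},{"offset": [0.04,0,0.09],"dr": [0,0,0],"hand": -1},{"offset": [0,0,0],"dr": [0,0,0],"hand": -1},{"offset": [0,0,0],"dr": [0,0,0],"hand": -1}]}}

```text
time_s: 17.85
eef_pos: [648.9, -47.5, 20.3]
ee_rot: [0.002, 0.643, 0.766, 0.001]
force: [0.4, -0.4, -0.0]
grip_width: -0.001
grip_force: 0.0
```

```bash
python3 st.py; python3 -c "
from h import *
p=np.array(ctrl.sense()['eef_pos'])[:2]-[557,1.2];print('perp at .177',p@[.1761,-.9844],'along',p@[.9844,.1761])"
```

```text
t 17.85 j6 -0.43 pos [648.9 -47.5  20.3] F [ 0.4 -0.4 -0. ] yaw_x 1.744884780782178 pivot in tool xy [ 63.5 -81.2]
perp at .177 64.11821316350895 along 81.92616536843552
```

>>> {"method": "arm_command", "body": {"increments": [{"offset": [0.025,0,0],"dr": [0,0,0],"hand": -1},{"offset": [0.015,0,0],"dr": [0,0,0],"hand": -1},{"offset": [0.01,0,0],"dr": [0,0,0],"hand": -1},{"offset": [0.0117,0,0],"dr": [0,0,0],"hand": -1},{"offset": [0,0,0],"dr": [0,0,0],"hand": -1},{"offset": [0,0,0],"dr": [0,0,0],"hand": -1}]}}

```text
time_s: 18.45
eef_pos: [646.5, -40.0, 18.0]
ee_rot: [-0.0, 0.643, 0.766, -0.0]
force: [0.9, -0.1, 0.5]
grip_width: 0.002
grip_force: 0.0
```

>>> {"method": "arm_command", "body": {"increments": [{"offset": [-0.1,0,0],"dr": [0,0,0],"hand": -1},{"offset": [0,0,-0.3],"dr": [0,0,0],"hand": -1},{"offset": [0,0,-0.3],"dr": [0,0,0],"hand": -1},{"offset": [0,0,-0.3],"dr": [0,0,0],"hand": -1},{"offset": [0,-0.2,-0.3],"dr": [0,0,0],"hand": -1},{"offset": [0,-0.2,-0.3],"dr": [0,0,0],"hand": -1},{"offset": [0,-0.2,-0.3],"dr": [0,0,0],"hand": -1},{"offset": [0,0,0],"dr": [0,0,0],"hand": -1}]}}

```text
time_s: 19.25
eef_pos: [577.6, -65.8, 239.7]
ee_rot: [0.004, 0.644, 0.765, 0.001]
force: [-0.1, 0.3, -0.9]
grip_width: 0.0
grip_force: 0.0
```

```bash
python3 st.py; python3 - <<'E'
from h import *
from scipy.signal import find_peaks
c=ctrl.camera_info("wrist");im=ctrl.capture("wrist")[:,:,::-1].copy();cv2.imwrite("pics/w7raw.png",im)
def mid(x0,x1,yc,t=.173,hw=40):
    o=ortho(im,c,x0,x1,yc-hw,yc+hw,8,34).astype('f4');g=o.min(2);g=g-cv2.blur(g,(1,121));h,w=g.shape
    M=np.array([[1,0,0],[-np.tan(t),1,np.tan(t)*w/2]],'f4')
    p=cv2.GaussianBlur(cv2.warpAffine(g,M,(w,h),flags=cv2.INTER_LINEAR|cv2.WARP_INVERSE_MAP),(1,15),0)[80:-80].mean(1)
    k,_=find_peaks(p,prominence=8)
    y=lambda i:yc+hw-(i+80)/8
    pr=[(p[i]+p[j],(y(i)+y(j))/2,y(i)-y(j)) for i in k for j in k if 21<y(i)-y(j)<27]
    return (x0+x1)/2,np.round(max(pr),2)[1:] if pr else None
R=[mid(*a) for a in [(696,730,26),(732,766,32),(640,672,17),(605,635,11),(445,470,-17),(465,488,-14)]]
for r in R: print(*r)
b=np.array([[r[0],r[1][0]] for r in R[2:]]);k=np.polyfit(*b.T,1);print("bridge",np.arctan(k[0]),"track offset from bridge line",[R[i][1][0]-np.polyval(k,R[i][0]) for i in (0,1)])
E
```

```text
t 19.25 j6 -0.49 pos [577.6 -65.8 239.7] F [-0.1  0.3 -0.9] yaw_x 1.7434274712241578 pivot in tool xy [69.2 -7.8]
713.0 [27.62 23.75]
749.0 [34.38 25.  ]
656.0 [17.88 24.25]
620.0 [11.81 23.38]
457.5 [-17.62  23.  ]
476.5 [-14.25  23.5 ]
bridge 0.17783989672840692 track offset from bridge line [np.float64(-0.6830728811585978), np.float64(-0.39366866758670227)]
```

The bridge now lines up with the track within about 0.6 mm over the stub's length. Next is the lever: I'll move behind it, nearer the robot, at height, and turn tool +x to the throw direction.

>>> {"method": "arm_command", "body": {"increments": [{"offset": [-0.166,-0.253,0],"dr": [0,0,0],"hand": -1},{"offset": [-0.166,-0.253,0],"dr": [0,0,0],"hand": -1},{"offset": [-0.166,-0.253,0],"dr": [0,0,0],"hand": -1},{"offset": [-0.166,-0.253,0],"dr": [0,0,0],"hand": -1},{"offset": [-0.166,-0.253,0],"dr": [0,0,0],"hand": -1},{"offset": [-0.166,-0.253,0],"dr": [0,0,0],"hand": -1},{"offset": [-0.166,-0.253,0],"dr": [0,0,0],"hand": -1},{"offset": [-0.166,-0.253,0],"dr": [0,0,0],"hand": -1}]}}

```text
time_s: 20.1
eef_pos: [364.8, -264.3, 232.9]
ee_rot: [-0.001, 0.643, 0.766, 0.0]
force: [0.9, 0.3, -0.7]
grip_width: -0.002
grip_force: 0.0
```

>>> {"method": "arm_command", "body": {"increments": [{"offset": [0,0,0],"dr": [0,0,0.18],"hand": -1},{"offset": [0,0,0],"dr": [0,0,0.18],"hand": -1},{"offset": [0,0,0],"dr": [0,0,0.18],"hand": -1},{"offset": [0,0,0],"dr": [0,0,0.18],"hand": -1},{"offset": [0,0,0],"dr": [0,0,0.18],"hand": -1},{"offset": [0,0,0],"dr": [0,0,0.18],"hand": -1},{"offset": [0,0,0],"dr": [0,0,0.18],"hand": -1},{"offset": [0,0,0],"dr": [0,0,0.18],"hand": -1}]}}

```text
time_s: 20.9
eef_pos: [365.9, -263.5, 232.9]
ee_rot: [-0.001, 0.954, 0.299, -0.0]
force: [0.0, 0.4, -0.1]
grip_width: -0.001
grip_force: 0.0
```

>>> {"method": "arm_command", "body": {"increments": [{"offset": [0,0,0],"dr": [0,0,0.18],"hand": -1},{"offset": [0,0,0],"dr": [0,0,0.18],"hand": -1},{"offset": [0,0,0],"dr": [0,0,0.18],"hand": -1},{"offset": [0,0,0],"dr": [0,0,0.18],"hand": -1},{"offset": [0,0,0],"dr": [0,0,0.18],"hand": -1},{"offset": [0,0,0],"dr": [0,0,0],"hand": -1}]}}

```text
time_s: 21.5
eef_pos: [365.9, -263.5, 233.0]
ee_rot: [-0.001, 0.999, -0.047, -0.001]
force: [-0.1, -0.2, -0.9]
grip_width: 0.001
grip_force: 0.0
```

```bash
python3 st.py; python3 - <<'E'
from h import *
c=ctrl.camera_info("wrist");im=ctrl.capture("wrist")[:,:,::-1].copy();t=ctrl.capture("top")[:,:,::-1]
np.savez("w8",**{k:np.array(v) for k,v in c.items()})
A=cv2.resize(im,(533,400),interpolation=cv2.INTER_CUBIC)
a=cv2.resize(t[200:260,330:390],(260,260),interpolation=cv2.INTER_CUBIC); b=cv2.resize(t[85:235,185:385],(260,195))
cv2.imwrite("pics/mix8.png",np.hstack([A,np.vstack([a,b])[:400]]))
E
```

```text
t 21.5 j6 0.78 pos [ 365.9 -263.5  233. ] F [-0.1 -0.2 -0.9] yaw_x -0.09470942689788396 pivot in tool xy [ 166.2 -281.4]
```

View pics/mix8.png

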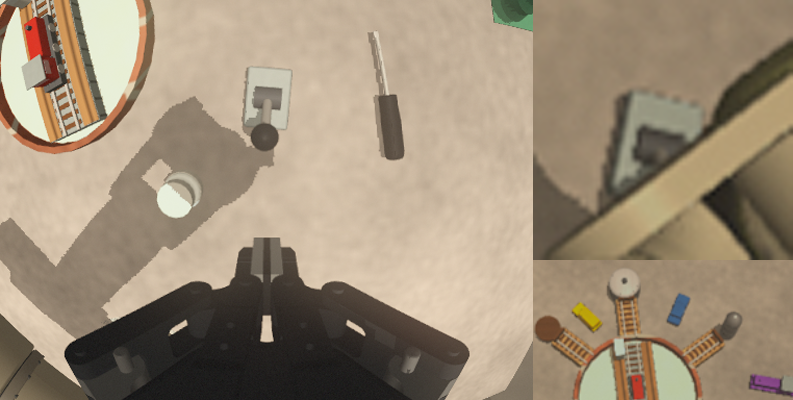

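The wrist view shows the ball at (264,137), the base corners at (248,67), (292,70), (287,130), (241,127), and the finger tip in line at x≈267.

```bash
python3 - <<'E'
from h import *
np.set_printoptions(precision=1,suppress=True)
c=dict(np.load("w8.npz"))
P=lambda u,v,z:wplane(u*800/533,v*1.5,z,c)
print("ball z93,97",P(264,137,93),P(264,137,97),"top view z93/97",plane(*T0(565,381),93),plane(*T0(565,381),97))
b=np.array([P(*p,25) for p in [(248,67),(292,70),(287,130),(241,127)]]);m=b.mean(0);x=b[0]+b[1]-b[2]-b[3]
print(b,m,"yaw",np.arctan2(x[1],x[0]),"len",np.linalg.norm(x)/2,"wid",np.linalg.norm(b[0]-b[1]))
E
```

```text
ball z93,97 [ 407.2 -265.1   93. ] [ 407.8 -265.2   97. ] top view z93/97 [ 407.3 -266.1   93. ] [ 406.8 -265.2   97. ]
[[ 479.  -253.6   25. ]
 [ 471.1 -301.8   25. ]
 [ 403.6 -290.2   25. ]
 [ 412.1 -238.7   25. ]] [ 441.5 -271.1   25. ] yaw -0.19451884073405393 len 68.49092281290021 wid 48.82406904914332
```

>>> {"method": "arm_command", "body": {"increments": [{"offset": [0,-0.042,0],"dr": [0,0,0.096],"hand": -1},{"offset": [0,0,0.255],"dr": [0,0,0],"hand": -1},{"offset": [0,0,0.255],"dr": [0,0,0],"hand": -1},{"offset": [0,0,0.255],"dr": [0,0,0],"hand": -1},{"offset": [0,0,0.255],"dr": [0,0,0],"hand": -1},{"offset": [0,0,0.255],"dr": [0,0,0],"hand": -1},{"offset": [0,0,0],"dr": [0,0,0],"hand": -1},{"offset": [0,0,0],"dr": [0,0,0],"hand": -1}]}}

```text
time_s: 22.4
eef_pos: [366.6, -258.5, 81.5]
ee_rot: [-0.0, 0.997, -0.083, -0.0]
force: [-0.3, -0.9, 0.4]
grip_width: 0.002
grip_force: 0.0
```

>>> {"method": "arm_command", "body": {"increments": [{"offset": [0.05,0,0],"dr": [0,0,0],"hand": -1},{"offset": [0.05,0,0],"dr": [0,0,0],"hand": -1},{"offset": [0.05,0,0],"dr": [0,0,0],"hand": -1},{"offset": [0.05,0,0],"dr": [0,0,0],"hand": -1},{"offset": [0.05,0,0],"dr": [0,0,0],"hand": -1},{"offset": [0.05,0,0],"dr": [0,0,0],"hand": -1},{"offset": [0.05,0,0],"dr": [0,0,0],"hand": -1},{"offset": [0.05,0,0],"dr": [0,0,0],"hand": -1}]}}

```text
time_s: 23.2
eef_pos: [414.3, -266.3, 81.0]
ee_rot: [-0.0, 0.996, -0.084, -0.0]
force: [-1.1, 0.4, 1.7]
grip_width: -0.005
grip_force: 0.5
```

>>> {"method": "arm_command", "body": {"increments": [{"offset": [0.05,0,0],"dr": [0,0,0],"hand": -1},{"offset": [0.05,0,0],"dr": [0,0,0],"hand": -1},{"offset": [0.05,0,0],"dr": [0,0,0],"hand": -1},{"offset": [0.05,0,0],"dr": [0,0,0],"hand": -1},{"offset": [0.05,0,0],"dr": [0,0,0],"hand": -1},{"offset": [0.03,0,0],"dr": [0,0,0],"hand": -1},{"offset": [0,0,0],"dr": [0,0,0],"hand": -1}]}}

```text
time_s: 23.9
eef_pos: [447.3, -271.9, 80.9]
ee_rot: [0.0, 0.996, -0.084, 0.0]
force: [-0.2, 0.4, -0.2]
grip_width: 0.002
grip_force: 0.0
```

```bash
python3 st.py
```

```text
t 23.9 j6 0.97 pos [ 447.3 -271.9   80.9] F [-0.2  0.4 -0.2] yaw_x -0.1683720349131751 pivot in tool xy [  63.4 -287.6]
```

>>> {"method": "arm_command", "body": {"increments": [{"offset": [0.015,0,0],"dr": [0,0,0],"hand": -1},{"offset": [0.015,0,0],"dr": [0,0,0],"hand": -1},{"offset": [0.015,0,0],"dr": [0,0,0],"hand": -1},{"offset": [0.01,0,0],"dr": [0,0,0],"hand": -1}]}}

```text
time_s: 24.3
eef_pos: [453.5, -273.0, 81.0]
ee_rot: [-0.0, 0.996, -0.084, -0.0]
force: [-0.1, 0.4, -0.6]
grip_width: -0.006
grip_force: 0.5
```

>>> {"method": "arm_command", "body": {"increments": [{"offset": [0.01,0,0],"dr": [0,0,0],"hand": -1},{"offset": [0.01,0,0],"dr": [0,0,0],"hand": -1}]}}

```text
time_s: 24.5
eef_pos: [455.8, -273.4, 81.0]
ee_rot: [-0.0, 0.996, -0.084, -0.0]
force: [-1.8, -0.2, -0.2]
grip_width: 0.006
grip_force: 0.5
```

>>> {"method": "arm_command", "body": {"increments": [{"offset": [0.01,0,0],"dr": [0,0,0],"hand": -1},{"offset": [0.01,0,0],"dr": [0,0,0],"hand": -1}]}}

```text
time_s: 24.7
eef_pos: [456.7, -273.5, 80.7]
ee_rot: [-0.001, 0.996, -0.084, -0.002]
force: [-14.4, 0.5, 5.4]
grip_width: 0.003
grip_force: 7.3
```

>>> {"method": "arm_command", "body": {"increments": [{"offset": [0.01,0,0],"dr": [0,0,0],"hand": -1}]}}

```text
time_s: 24.8
eef_pos: [456.9, -273.5, 80.7]
ee_rot: [-0.001, 0.996, -0.084, -0.003]
force: [-21.3, 1.9, 9.1]
grip_width: -0.0
grip_force: 10.6
```

The lever is at its stop, with 21 N on the fingertip. I'll back off, rise, and check by image code.

>>> {"method": "arm_command", "body": {"increments": [{"offset": [-0.1,0,0],"dr": [0,0,0],"hand": -1},{"offset": [-0.25,0,0],"dr": [0,0,0],"hand": -1},{"offset": [-0.1,0,-0.3],"dr": [0,0,0],"hand": -1},{"offset": [0,0,-0.35],"dr": [0,0,0],"hand": -1},{"offset": [0,0,-0.35],"dr": [0,0,0],"hand": -1},{"offset": [-0.1,0,-0.3],"dr": [0,0,0],"hand": -1},{"offset": [0,0,0],"dr": [0,0,0],"hand": -1}]}}

```text
time_s: 25.5
eef_pos: [395.1, -264.1, 241.8]
ee_rot: [0.003, 0.996, -0.084, 0.004]
force: [0.3, 0.0, 0.6]
grip_width: 0.001
grip_force: 0.0
```

```bash
python3 st.py; python3 - <<'E'
from h import *
np.set_printoptions(precision=1,suppress=True)
s=ctrl.capture("scene")[:,:,::-1].astype(int);w=ctrl.capture("wrist")[:,:,::-1].astype(int);c=ctrl.camera_info("wrist")
def blob(im,u,v,r,th):
    u,v=int(round(u)),int(round(v));p=im[v-r:v+r+1,u-r:u+r+1].max(2)<th
    n,l,st,ce=cv2.connectedComponentsWithStats(p.astype('u1'));i=1+np.argmax(st[1:,4]);return ce[i]+[u-r,v-r],st[i,4]
E=np.array([441.5,-271.1,22])+80*np.array([np.sin(.5)*.986,-np.sin(.5)*.168,np.cos(.5)])
pe=proj("scene",E)[0];b,n=blob(s,*pe,10,60);print("exp",E,pe,"scene blob",b,n,"->",plane("scene",*b,92.2))
K,R,t=[np.array(c[k]) for k in "KRt"];q=R@E+t;h=np.hypot(*q[:2]);px=K[:2,2]+q[:2]/h*np.arctan2(h,q[2])*K[0,0]
b,n=blob(w,*px,14,60);print("wrist exp",px,b,n,"->",wplane((b[0]+.5)/.64-.5,(b[1]+.5)/.64-.5,92.2,c))
# bridge unchanged: scene image patch of the cabin end vs before the lever is not stored; measure loco red in scene
hsv=cv2.cvtColor(s.astype('u1'),cv2.COLOR_BGR2HSV);m=((hsv[...,0]<6)&(hsv[...,1]>180)&(hsv[...,2]>90))[185:235,290:345]
ys,xs=np.nonzero(m);print("loco red px",len(xs),plane("scene",xs.mean()+290 if len(xs) else 0,ys.mean()+185 if len(xs) else 0,65))
E
```

```text
t 25.5 j6 0.9 pos [ 395.1 -264.1  241.8] F [0.3 0.  0.6] yaw_x -0.1688057430444794 pivot in tool xy [ 116.1 -288.7]
exp [ 479.3 -277.5   92.2] [196. 140.] scene blob [189. 132.] 39 -> [ 466.3 -326.6   92.2]Traceback (most recent call last):
  File "<stdin>", line 10, in <module>
  File "<stdin>", line 6, in blob
    return _wrapfunc(a, 'argmax', axis=axis, out=out, **kwds)
    return bound(*args, **kwds)
ValueError: attempt to get argmax of an empty sequence
```

```bash
python3 - <<'E'
from h import *
np.set_printoptions(precision=1,suppress=True,linewidth=200)
w=ctrl.capture("wrist")[:,:,::-1].astype(int);c=ctrl.camera_info("wrist");s=ctrl.capture("scene")[:,:,::-1].astype(int)
E=np.array([441.5,-271.1,22])+80*np.array([np.sin(.5)*.986,-np.sin(.5)*.168,np.cos(.5)])
K,R,t=[np.array(c[k]) for k in "KRt"];q=R@E+t;h=np.hypot(*q[:2]);u,v=(K[:2,2]+q[:2]/h*np.arctan2(h,q[2])*K[0,0]).round().astype(int)
print(u,v);print(w[v-24:v+25:2,u-24:u+25:2].max(2))
u,v=196,140;print(s[v-14:v+15,u-14:u+15].max(2))
E
```

```text
256 84
[[178 179 178 180 181 181 183 184 183 182 182 182 182 181 179 178 177 178 179 180 180 178 178 178 179]
 [180 178 178 177 179 182 182 183 183 182 181 181 181 180 178 178 177 177 176 178 180 179 178 180 180]
 [181 178 178 178 178 180 181 182 182 181 180 181 180 179 177 179 178 177 178 180 179 181 181 182 181]
 [181 180 178 178 179 181 181 181 181 181 178 179 178 178 177 178 177 179 179 180 180 181 182 181 182]
 [181 180 179 179 180 180 181 181 180 180 181 179 178 177 178 178 177 180 179 180 181 181 183 183 182]
 [178 180 179 179 180 181 182 182 182 181 181 179 178 177 178 178 179 181 181 180 181 182 182 182 182]
 [177 179 179 177 180 182 184 185 184 171  94  81  75  78  89 129 179 181 180 180 181 182 182 183 182]
 [176 177 177 178 180 182 185 183 108  76  75  78  78  76  78  79  77 174 179 179 180 182 182 182 181]
 [177 176 176 177 180 183 166 125  76  78  78  77  79  79  78  77  79  80 164 180 180 181 180 183 182]
 [179 176 177 141 127 129 127  76  75  77  77  78  80  80  79  79  77  75  92 179 180 181 181 181 184]
 [181 177 128 124 127 126  80  75  77  79  78  81  81  82  79  
[... 4234 characters left out ...]
173 173 177 178 178 181 177 175 176 177 180 179 177 177 181 179 142  84  81  93 109  84  74  88 144 167]
 [172 172 174 174 177 180 180 177 175 173 173 176 181 186 183 181 181 182 179 169  95  80  85  98 101  86  75  91 147]
 [166 167 168 170 171 172 175 172 171 168 172 181 191 194 194 149 172 167 165 172  77  64  83  88  95  91  88  79  95]
 [167 168 169 170 171 171 171 171 170 172 177 185 194 178 183 154 162 159 161 169 122  62  59  72  83  89  92  75  51]
 [168 171 174 175 175 173 170 170 172 174 176 181 188 140 160 164 162 161 161 165 164 129  57  50  77  79  64  50  36]
 [169 170 172 175 175 174 174 174 175 175 175 176 183 123 111 157 165 163 163 166 176 120  75  43  63  55  38  52  49]]
```

The ball is where a fully thrown lever should put it, in both views and within a pixel or so. The bridge hasn't been touched since it was lined up. Handing in.

```bash
python3 -c "
from rig import ctrl
print(ctrl.finish_job())"
```

```text
the job is handed in; nothing more can be done
None
```

The job is handed in at about 26 s on the clock: the cabin end points at the fuel tank with the rails within about 0.7 mm of its track, the lever is fully over, and the loco and cars looked undisturbed when last viewed.

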